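Lock the chipper's press arm down with its T-pin

TASK

Lower the raised press arm of the vegetable chipper until its brass tongue is level with the slots in the red clevis, then put the loose T-handled lock pin, from either side, through both cheeks and the hole in the tongue, feeling gently along the slot for that hole and never forcing it. Push the pin fully home so that its crossbar sits against the clevis, let go of everything, and leave the beaker, the bowl and the jar where they stand.

Things in the scene. Friction and masses are not known exactly. Their poses are not given: they have to be found in the camera images.
- chipper: Lever vegetable chipper, fixed: grey base plate 400 x 120 x 18 mm, steel cutting frame, red clevis near the front, hinge posts (130 mm high) near the back. Origin: centre of the underside; x from the front (handle end) to the back (hinge end), y across (along the pin holes), z up. Hinge axis along y through (160, 0, 100) mm; clevis middle at (-40, 0, 100) mm.
- clevis_hole (a point): Middle of the red clevis, on the axis of its two slots, 100 mm above the counter; axes as the chipper's, pin direction y. Two upright cheeks, each 10 mm thick and 48 mm wide: outer faces at y = +18 and -18 mm, inner faces at +8 and -8 mm, tops 20 mm above the slot axis. The through slots are level, 32 mm long (along x) and 14 mm high.
- tongue_hole (a point): Middle of the window in the press arm, 200 mm from the hinge axis; x along the arm to the hinge, y across. A brass tongue (12 thick, 46 long, 26 mm high) is clamped in it; its round 14 mm hole sits anywhere up to 9 mm either way along the arm from this point: find it by feel or sight. Arm stays at any angle (stiff, a few N at the handle); in line when level; it can go 10 mm too low.
- handle (a point): Middle of the press arm's round black handle, on its axis: 26 mm diameter, 90 mm long, along the arm (x towards the hinge), 295 mm from the hinge axis, 95 mm in front of tongue_hole. Press it down from above, or grasp it.
- lock_pin: Loose brass pin with a yellow crossbar (a T), lying flat. Origin: on the shank axis, halfway; x along the shank to the nose. Shank 12 mm diameter, 80 mm from crossbar axis to nose, the last 12 mm tapering to 9 mm. Crossbar 12 mm diameter, 60 mm long, along local y at x = -40 mm. 110 g. Fully home, the crossbar touches a cheek, its axis 24 mm from the clevis middle.
- pin_bar (a point): Centre of the pin's crossbar, on the shank axis (local x = -40 mm); axes as the pin's.
- pin_nose (a point): Tip of the pin's nose (local x = +40 mm); axes as the pin's.
- beaker: White plastic beaker, 72 mm across, 90 mm high, standing; origin at the centre of its foot. To be left alone.
- red_bowl: Red plastic bowl, 120 mm across, 50 mm high; origin at the centre of its foot. To be left alone.
- spice_jar: Jar with a green cap, 56 mm across, 90 mm high, standing; origin at the centre of its foot. To be left alone.
Things that resemble listed ones, but are neither listed nor needed, are in the scene too. Of the things that look like the lock_pin, take the one that is farthest to the robot's left at the start.

How it is judged (in metres and radians):
At the end, for the whole second after the job is handed in: Arm window within 5 mm of the clevis middle; released pin at rest through both cheeks and the tongue (0.2 rad; mid shank within 6 mm in height, 15 mm along the slot), crossbar axis at most 28 mm from the clevis middle (within 4 mm of touching), nose over 45 mm beyond it; beaker, bowl, jar upright (distance between tongue_hole and clevis_hole below 0.005 m and y of pin_bar in the frame of clevis_hole between -0.028 and 0.028 m and (y of pin_nose in the frame of clevis_hole below -0.045 m or y of pin_nose in the frame of clevis_hole above 0.045 m) and angle between the x axis of lock_pin and the y axis of clevis_hole, either way round below 0.2 rad and x of lock_pin in the frame of clevis_hole between -0.015 and 0.015 m and z of lock_pin in the frame of clevis_hole between -0.006 and 0.006 m and linear speed of lock_pin below 0.02 m/s and angle between each of beaker, red_bowl, spice_jar's own z axis and vertical below 0.15 rad).
It fails at once if the beaker is pushed more than 30 mm from its place (distance of beaker from where it was at the start of the episode above 0.03 m).
It fails at once if the bowl is pushed more than 30 mm from its place (distance of red_bowl from where it was at the start of the episode above 0.03 m).
It fails at once if the jar is pushed more than 30 mm from its place (distance of spice_jar from where it was at the start of the episode above 0.03 m).
It fails at once if the pin is forced against the chipper with more than 45 N (contact force between lock_pin and chipper above 45 N).
It also fails if it takes over 72 s, if anything falls off the work surface, if the arm or the gripper's body presses on something with over 40 N, if the wrist force passes 120 N, or if a joint passes its speed limit or range.

ROBOT

A 6-joint arm with a two-finger parallel gripper is mounted at the origin on the work surface. World frame = base frame: x ahead of the robot, y to its left, z up, the work surface at z = 0. Lengths are in mm, angles in rad, forces in N, time in s.
With the tool pointing down it reaches from about 300 to 775 mm from the base axis. Payload 14.6 kg.
Tool frame: the origin (TCP) lies midway between the tips of the shut fingers; the grasp point (between the pads) lies 19 mm behind it (env.grasp_offset is the distance from the TCP to the grasp point, in mm); z points along the fingers, y is the line along which they close (so a half turn about z gives the same grasp; the last joint's range is limited). The gripper opens to 85 mm and grips with 20 to 120 N. Pads are 22 mm wide; open, the fingers measure 114 mm over their backs; the gripper's body (76 mm by 85 mm) begins 54 mm behind the grasp point. The pads swing forward as they close: fully open they stand 13 mm farther back than shut.
Start: joints at [1.107, 0.3, 1.521, -0, 1.321, -0.067], TCP at [212.554, 507.257, 231.281] pointing down, gripper open.
Joint ranges: [-3.03, 3.03], [-0.79, 2.21], [0.23, 2.52], [-1.04, 4.18], [0, 3.07], [-2.55, 2.55]. Speed limits (rad/s): [2.22, 2.22, 2.57, 3.14, 3.14, 3.14].

INTERFACE

Orientations are given as [roll, pitch, yaw] about the fixed x, y, z axes, in that order (R = Rz(yaw) Ry(pitch) Rx(roll)).
In Python, from workcell import env gives the robot as it stands.
- The arm moves only by the shell command python3 -m jog 'ROWS'. ROWS is JSON, a list of rows, each an object of numbers: "rx", "ry", "rz": the turn, a rotation vector about the world's x, y, z each as a share of 0.5 rad, from -1 to 1; "x", "y", "z": the shift along the world's x, y, z each as a share of 0.5 m, from -1 to 1; "hand": the opening, from -1 (shut) to 1 (fully open). In form: [{"rx": .., "ry": .., "rz": .., "x": .., "y": .., "z": .., "hand": ..}, ...]. A call has 1 to 20 rows; each row is the pose to reach, as a shift and turn from the pose commanded when the call began; what a row does not reach only later rows make up. A row lasts 1/12 s, in which the tool goes at most 41.7 mm and 7.16 degrees, less where a joint would pass 70% of its speed; a pose out of reach is approached as far as the arm can. A call with a number of a shift or a turn outside -1 to 1 is refused whole. A call with a gripper value outside its range is refused whole. The fingers move at their own pace and stop on an object; the grip force is fixed at half the most. Time passes only in rows, so rows that repeat a pose let the fingers close. It gives the time, the measured TCP pose, the force, the opening and the grip force at its end, in the units of the state.
- env.read_state(): the state, without advancing time (a new reading comes with each control period).
- env.snapshot(name): name is "side" or "top"; returns a dict with "pixels" (384x512x3 uint8, red, green, blue), "intrinsics" (3x3 intrinsics, pixels), "rvec" (rotation vector, rad) and "tvec" (3), from world to camera coordinates, as OpenCV has them. Camera axes: x right, y down, z forward; pixel columns grow to the right and rows downward; lengths in mm; the calibration is good to about 2 mm. A picture is of the moment at which its call begins. There is no depth.
- env.job_done(): hands the job in; it is judged then, once.
The state is a dict: "time_s": time; "joints": joint angles; "dq": joint speeds; "joint_torque": joint torques, N m; "tcp_pos": TCP position; "ee_rot": TCP orientation; "wrist_force": force on the tool from outside, world axes, zero at the start; "wrist_torque": the same for the moment, N m; "gripper_width": finger opening in mm; "gripper_force": force on a finger pad.
Only numpy, scipy, OpenCV 4.12 (cv2) and the standard library are available. Lean on these libraries where they do the work, as an engineer would, in place of code of your own. Each camera call takes 0.05 s, during which the arm holds its last target. There are 200 camera calls.

## Working session

There is one attempt and no reset: what is moved stays moved. The work goes in short steps, Python scripts to look and compute and a shell command to move; the robot and the scene stay as the last step left them, time stands still between calls to the robot, and variables do not carry over. Pictures are saved under pics/ and viewed, at most 10 in all, crops included, and the job is handed in when it is done.

```bash
mkdir -p pics
cat > h.py <<'E'
from workcell import env
import numpy as np, cv2
def snap(cam,name,crop=None,scale=1):
    s=env.snapshot(cam); im=cv2.cvtColor(s["pixels"],cv2.COLOR_RGB2BGR)
    if crop: u0,v0,u1,v1=crop; im=im[v0:v1,u0:u1]
    if scale!=1: im=cv2.resize(im,None,fx=scale,fy=scale,interpolation=cv2.INTER_CUBIC)
    cv2.imwrite(f"pics/{name}.png",im); return s
def save(s,n): np.savez(n,K=s["intrinsics"],r=s["rvec"],t=s["tvec"],p=s["pixels"])
def cal(n):
    d=np.load(n+".npz"); R,_=cv2.Rodrigues(d["r"]); return d["K"],R,d["t"].reshape(3)
def at_z(n,uv,z):
    K,R,t=cal(n); d=R.T@np.linalg.inv(K)@[uv[0],uv[1],1]; c=-R.T@t
    return (c+d*(z-c[2])/d[2]).round(1)
def ray(n,uv):
    K,R,t=cal(n); d=R.T@np.linalg.inv(K)@[uv[0],uv[1],1]; return -R.T@t,d/np.linalg.norm(d)
def tri(a,ua,b,ub):
    c1,d1=ray(a,ua);c2,d2=ray(b,ub); x=np.linalg.lstsq(np.c_[d1,-d2],c2-c1,rcond=None)[0]
    p,q=c1+d1*x[0],c2+d2*x[1]; return ((p+q)/2).round(1),np.linalg.norm(p-q).round(1)
def proj(n,P):
    K,R,t=cal(n); q=(K@(R@np.array(P,float).T+t[:,None])).T if np.ndim(P)>1 else K@(R@np.array(P)+t)
    return (q[...,:2]/q[...,2:]).round(1)
E
python3 - <<'E'
from h import *
a=snap("top","top0",None,1.5);save(a,"top")
b=snap("side","side0",None,1.5);save(b,"side")
for n in("top","side"):
  c,d=ray(n,(256,192));print(n,c.round(),d.round(2))
print(env.read_state())
E
```

```text
top [ 413.    7. 1357.] [ 0.12 -0.   -0.99]
side [  30. -941.  770.] [ 0.39  0.76 -0.52]
{'time_s': 0.1, 'joints': array([ 1.10734983e+00,  3.00441979e-01,  1.52154828e+00,  1.20266492e-05,
        1.32069328e+00, -6.65935592e-02]), 'dq': array([-0.00150511,  0.00065262, -0.00185292,  0.0007221 ,  0.00016515,
       -0.00136046]), 'joint_torque': array([ 2.04672972e-07, -5.44379103e+01, -3.62370479e+01, -1.05482541e-04,
        3.02624772e-03,  8.09978678e-05]), 'tcp_pos': array([212.48356598, 507.06027914, 230.75116358]), 'ee_rot': array([-3.14050497e+00, -8.42153611e-05,  2.74473668e+00]), 'wrist_force': array([-0.1154639 , -0.27418085, -0.5948691 ]), 'wrist_torque': array([-0.01999853, -0.04227923,  0.01415488]), 'gripper_force': 0.0, 'gripper_width': 85.45617327514333}
```

View pics/top0.png

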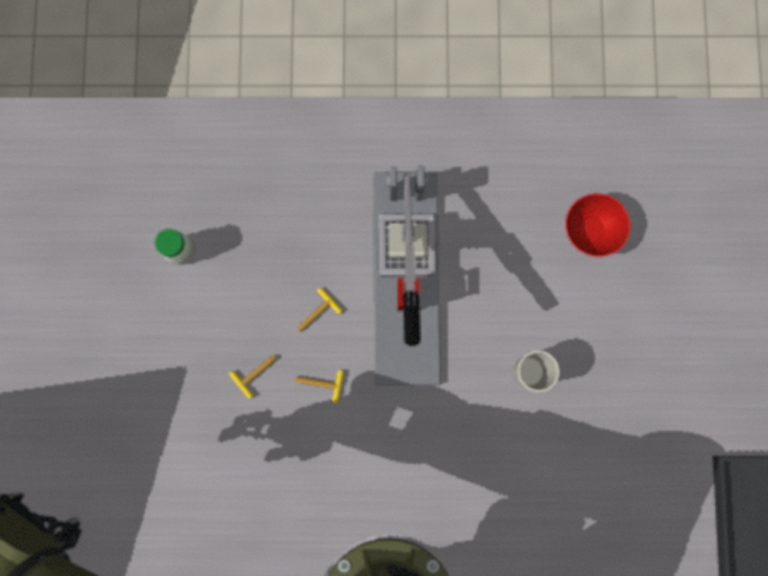

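View pics/side0.png

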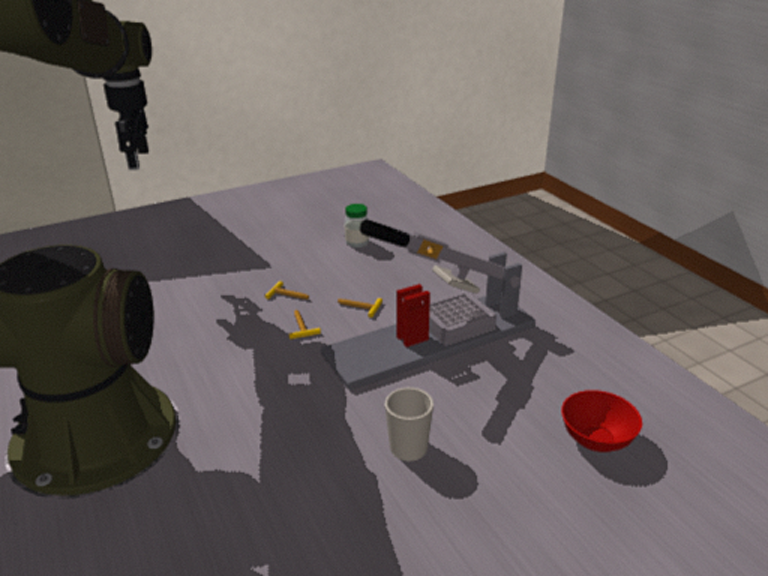

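The top view shows three T-pins, at 1.5x pixels: A with bar (241,385) and nose (276,357), B with bar (330,300), and C with bar (340,386). A is leftmost, so it should be the lock pin. I'll confirm that in an enlarged crop.

Run:
```python
import numpy as np,cv2
for n,(u0,v0,u1,v1),s in(("top",(142,180,302,270),5),("side",(170,130,370,270),4)):
  im=np.load(n+".npz")["p"][v0:v1,u0:u1,::-1]
  cv2.imwrite(f"pics/{n}1.png",cv2.resize(im,None,fx=s,fy=s,interpolation=cv2.INTER_CUBIC))
```

```text
(no output)
```

View pics/top1.png

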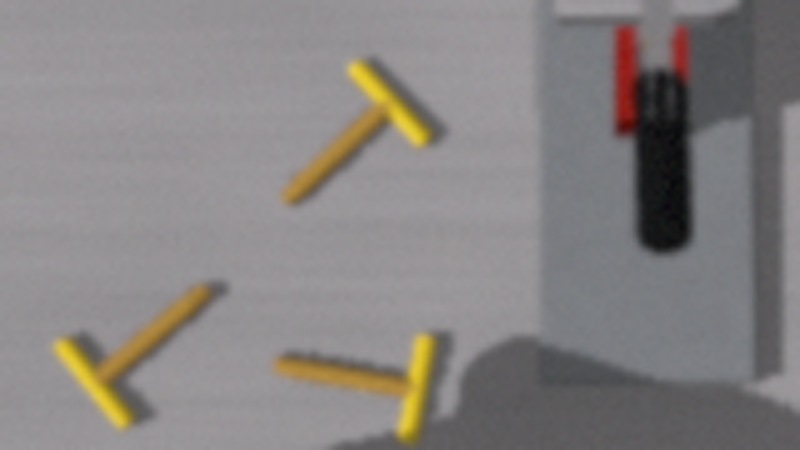

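View pics/side1.png

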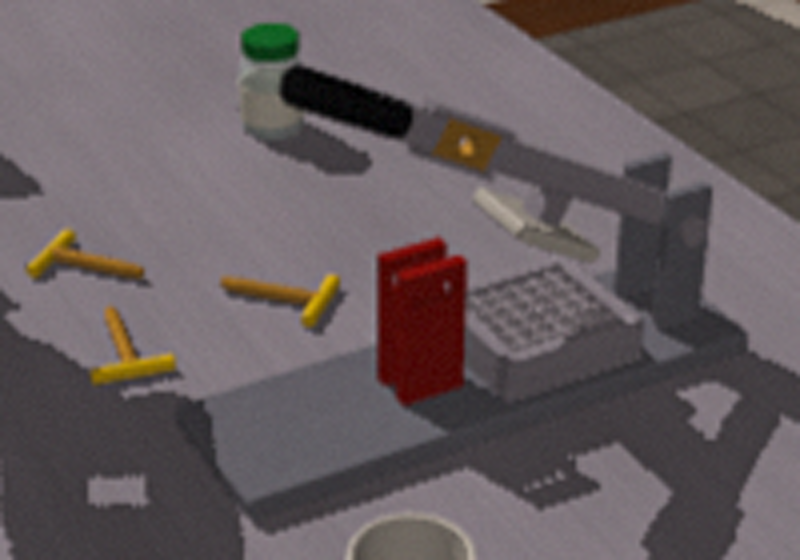

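The crop confirms three T-pins: A with bar (95,383) and nose (210,290), B with bar (388,105), and C with bar (416,387). A is farthest left (largest y) and is the one to take. The arm is raised, and the tongue hole is at (466,147) in the side crop.

Run:
```python
from h import *
T=lambda u,v:(142+u/5,180+v/5)
S=lambda u,v:(170+u/4,130+v/4)
print("bar",at_z("top",T(95,383),6),"nose",at_z("top",T(210,290),6),"ends",at_z("top",T(62,345),6),at_z("top",T(125,422),6))
print("side bar",at_z("side",S(51,254),6),"nose",at_z("side",S(142,271),6))
for p in((375,172),(439,172),(375,384),(440,384)): print("base",at_z("top",(p[0]/1.5,p[1]/1.5),18))
print("base left front", at_z("top",T(540,382),18),at_z("top",T(753,384),18))
for p in((243,507),(745,340)): print("baseS",at_z("side",S(*p),18))
print("clevis top left cheek",at_z("top",T(617,28),120),at_z("top",T(617,132),120))
print("handle end tri",tri("top",T(663,235),"side",S(293,85)))
for n,uv in (("jar",(170,242)),("bowl",(598,225)),("beaker",(538,371))): print(n,at_z("top",(uv[0]/1.5,uv[1]/1.5),90 if n!="bowl" else 50))
```

```text
bar [395.5 267.8   6. ] nose [446.6 205.4   6. ] ends [416.3 286.5   6. ] [374.3 250.8   6. ]
side bar [398.7 265.3   6. ] nose [451.7 208.2   6. ]
base [793.7  23.3  18. ]
base [793.8 -97.3  18. ]
base [397.5  22.5  18. ]
base [397.6 -95.8  18. ]
base left front [396.4  22.5  18. ] [395.5 -93.8  18. ]
baseS [394.  -98.8  18. ]
baseS [ 787.2 -100.6   18. ]
clevis top left cheek [577.9 -17.8 120. ] [524.3 -17.7 120. ]
handle end tri (array([465.7, -35.7, 268.6]), np.float64(2.1))
jar [646.3 383.6  90. ]
bowl [ 685.7 -383.8   50. ]
beaker [ 420.9 -259.6   90. ]
```

Run:
```python
from h import *
im=np.load("side.npz")["p"][150:182,268:304,::-1]
cv2.imwrite("pics/t2.png",cv2.resize(im,None,fx=18,fy=18,interpolation=cv2.INTER_CUBIC))
```

```text
(no output)
```

View pics/t2.png

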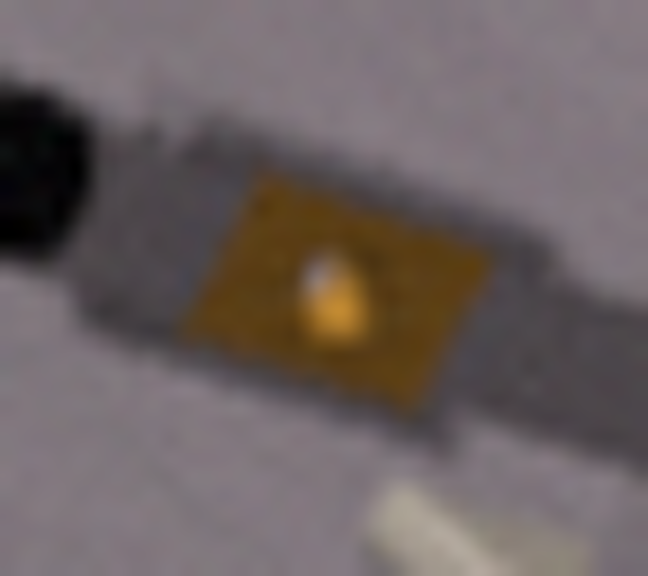

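The crop shows the tongue with corners at (260,175), (490,255), (415,410) and (185,335), and the hole centred at (334,298). Next I compute its distance from the hinge.

```bash
python3 - <<'E'
from h import *
P=lambda u,v:(268+(u+.5)/18-.5,150+(v+.5)/18-.5)
c0=np.array([755.5,-37,100])
def aty(uv,y):
  c,d=ray("side",uv); return c+d*(y-c[1])/d[1]
for uv in((260,175),(490,255),(415,410),(185,335),(334,298)):
  p=aty(P(*uv),-43); q=p-c0; print(p.round(1),"r",np.hypot(q[0],q[2]).round(1),"ang",np.degrees(np.arctan2(q[2],-q[0])).round(1))
# clevis check: near cheek outer face y=-55 top corners in side crop (400,280),(465,258); top z=120
for uv in((400,280),(465,258)): print(at_z("side",(170+uv[0]/4,130+uv[1]/4),120))
# hinge pin boss on right post approx crop (692,230)
print(aty((170+692/4,130+230/4),-37-20).round(1))
E
python3 -m jog '[{"x":0,"z":0.2,"hand":-1},{"x":0.1,"y":-0.2,"z":0.2,"hand":-1},{"x":0.3,"y":-0.6,"z":0.2,"hand":-1},{"x":0.53,"y":-1,"z":0.2,"hand":-1},{"x":0.53,"y":-1,"z":0.2,"hand":-1},{"x":0.53,"y":-1,"z":0.2,"hand":-1},{"x":0.53,"y":-1,"z":0.2,"hand":-1},{"x":0.53,"y":-1,"z":0.2,"hand":-1},{"x":0.53,"y":-1,"z":0.2,"hand":-1},{"x":0.53,"y":-1,"z":0.2,"hand":-1},{"x":0.53,"y":-1,"z":0.2,"hand":-1},{"x":0.53,"y":-1,"z":0.2,"hand":-1},{"x":0.53,"y":-1,"z":0.2,"hand":-1},{"x":0.53,"y":-1,"z":0.2,"hand":-1},{"x":0.53,"y":-1,"z":0.2,"hand":-1}]'
```

```text
[571.2 -43.  224.1] r 222.2 ang 34.0
[610.  -43.  201.5] r 177.4 ang 34.9
[598.2 -43.  179.2] r 176.1 ang 26.7
[559.5 -43.  201.6] r 220.8 ang 27.4
[584.  -43.  201.2] r 199.2 ang 30.5
[531.6 -53.5 120. ]
[582.5 -50.4 120. ]
[765.2 -57.   92.6]validation failed for argument at $[0]...
```

```bash
python3 -m jog '[{"rx":0,"ry":0,"rz":0,"x":0,"y":0,"z":0.1,"hand":-1},{"rx":0,"ry":0,"rz":0,"x":0.1,"y":-0.2,"z":0.2,"hand":-1},{"rx":0,"ry":0,"rz":0,"x":0.53,"y":-1,"z":0.2,"hand":-1},{"rx":0,"ry":0,"rz":0,"x":0.53,"y":-1,"z":0.2,"hand":-1},{"rx":0,"ry":0,"rz":0,"x":0.53,"y":-1,"z":0.2,"hand":-1},{"rx":0,"ry":0,"rz":0,"x":0.53,"y":-1,"z":0.2,"hand":-1},{"rx":0,"ry":0,"rz":0,"x":0.53,"y":-1,"z":0.2,"hand":-1},{"rx":0,"ry":0,"rz":0,"x":0.53,"y":-1,"z":0.2,"hand":-1},{"rx":0,"ry":0,"rz":0,"x":0.53,"y":-1,"z":0.2,"hand":-1},{"rx":0,"ry":0,"rz":0,"x":0.53,"y":-1,"z":0.2,"hand":-1},{"rx":0,"ry":0,"rz":0,"x":0.53,"y":-1,"z":0.2,"hand":-1},{"rx":0,"ry":0,"rz":0,"x":0.53,"y":-1,"z":0.2,"hand":-1},{"rx":0,"ry":0,"rz":0,"x":0.53,"y":-1,"z":0.2,"hand":-1},{"rx":0,"ry":0,"rz":0,"x":0.53,"y":-1,"z":0.2,"hand":-1},{"rx":0,"ry":0,"rz":0,"x":0.53,"y":-1,"z":0.2,"hand":-1},{"rx":0,"ry":0,"rz":0,"x":0.53,"y":-1,"z":0.2,"hand":-1},{"rx":0,"ry":0,"rz":0,"x":0.53,"y":-1,"z":0.2,"hand":-1},{"rx":0,"ry":0,"rz":0,"x":0.53,"y":-1,"z":0.2,"hand":-1}]'
```

```text
time_s: 1.6
tcp_pos: [477.3, 7.6, 331.0]
ee_rot: [-3.142, -0.001, 2.745]
wrist_force: [-0.2, 1.0, -0.3]
gripper_width: -0.2
gripper_force: 0.0
```

```bash
python3 -m jog '[{"rx":0,"ry":0,"rz":0,"x":0,"y":-0.088,"z":-0.02,"hand":-1},{"rx":0,"ry":0,"rz":0,"x":0,"y":-0.088,"z":-0.09,"hand":-1},{"rx":0,"ry":0,"rz":0,"x":0,"y":-0.088,"z":-0.11,"hand":-1},{"rx":0,"ry":0,"rz":0,"x":0,"y":-0.088,"z":-0.13,"hand":-1},{"rx":0,"ry":0,"rz":0,"x":0,"y":-0.088,"z":-0.15,"hand":-1},{"rx":0,"ry":0,"rz":0,"x":0,"y":-0.088,"z":-0.17,"hand":-1},{"rx":0,"ry":0,"rz":0,"x":0,"y":-0.088,"z":-0.19,"hand":-1},{"rx":0,"ry":0,"rz":0,"x":0,"y":-0.088,"z":-0.21,"hand":-1}]'
python3 -m jog '[{"rx":0,"ry":0,"rz":0,"x":0,"y":0,"z":-0.024,"hand":-1},{"rx":0,"ry":0,"rz":0,"x":0,"y":0,"z":-0.048,"hand":-1},{"rx":0,"ry":0,"rz":0,"x":0,"y":0,"z":-0.072,"hand":-1},{"rx":0,"ry":0,"rz":0,"x":0,"y":0,"z":-0.096,"hand":-1},{"rx":0,"ry":0,"rz":0,"x":0,"y":0,"z":-0.12,"hand":-1},{"rx":0,"ry":0,"rz":0,"x":0,"y":0,"z":-0.144,"hand":-1},{"rx":0,"ry":0,"rz":0,"x":0,"y":0,"z":-0.16,"hand":-1},{"rx":0,"ry":0,"rz":0,"x":0,"y":0,"z":-0.16,"hand":-1}]'
```

```text
time_s: 2.27
tcp_pos: [477.7, -36.2, 225.9]
ee_rot: [3.141, 0.001, 2.746]
wrist_force: [-0.1, -0.3, 2.4]
gripper_width: 0.0
gripper_force: 1.0
time_s: 2.93
tcp_pos: [476.9, -36.4, 144.6]
ee_rot: [-3.141, -0.002, 2.745]
wrist_force: [-0.5, -0.1, 0.1]
gripper_width: -0.4
gripper_force: 0.0
```

```bash
python3 -m jog '[{"rx":0,"ry":0,"rz":0,"x":0,"y":0,"z":-0.016,"hand":-1},{"rx":0,"ry":0,"rz":0,"x":0,"y":0,"z":-0.032,"hand":-1},{"rx":0,"ry":0,"rz":0,"x":0,"y":0,"z":-0.044,"hand":-1}]'
python3 -m jog '[{"rx":0,"ry":0,"rz":0,"x":0,"y":0,"z":-0.01,"hand":-1},{"rx":0,"ry":0,"rz":0,"x":0,"y":0,"z":-0.018,"hand":-1},{"rx":0,"ry":0,"rz":0,"x":0,"y":0,"z":-0.018,"hand":-1}]'
python3 - <<'E'
from h import *
save(snap("side","side2",(170,130,370,270),4),"side2")
E
```

```text
time_s: 3.18
tcp_pos: [477.5, -36.7, 123.6]
ee_rot: [-3.142, -0.0, 2.745]
wrist_force: [-1.6, 0.1, 1.9]
gripper_width: -0.2
gripper_force: 1.0
time_s: 3.43
tcp_pos: [477.4, -36.7, 114.5]
ee_rot: [-3.141, -0.001, 2.745]
wrist_force: [0.2, -0.4, -0.6]
gripper_width: -0.1
gripper_force: 0.0
```

View pics/side2.png

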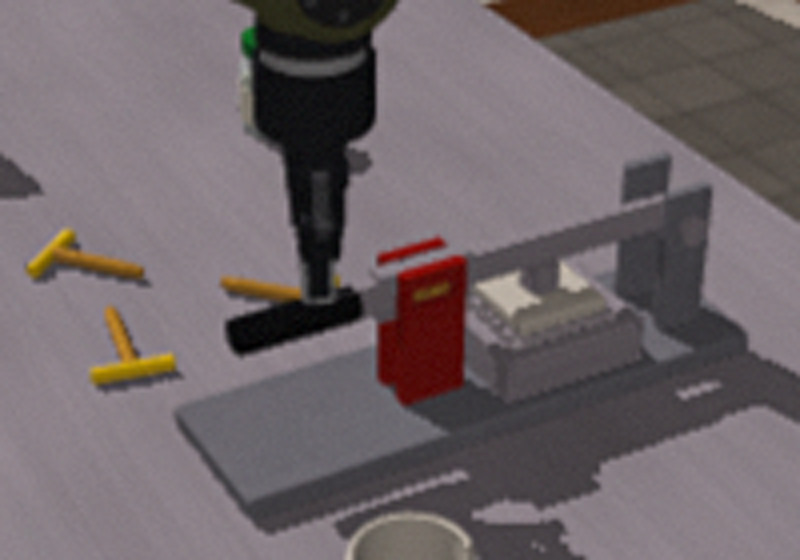

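The arm now looks level, with brass filling the slot at crop (430,292). I press the last 1.5 mm, back off and go above the pin.

```bash
python3 -m jog '[{"rx":0,"ry":0,"rz":0,"x":0,"y":0,"z":-0.0025,"hand":-1},{"rx":0,"ry":0,"rz":0,"x":0,"y":0,"z":-0.004,"hand":-1},{"rx":0,"ry":0,"rz":0,"x":0,"y":0,"z":-0.004,"hand":-1}]'
python3 -m jog '[{"rx":0,"ry":0,"rz":0,"x":0,"y":0,"z":0.08,"hand":-1},{"rx":0,"ry":0,"rz":0,"x":0,"y":0,"z":0.16,"hand":-1},{"rx":0,"ry":0,"rz":-0.94,"x":-0.135,"y":0.578,"z":0.16,"hand":0.2},{"rx":0,"ry":0,"rz":-0.94,"x":-0.135,"y":0.578,"z":0.16,"hand":0.2},{"rx":0,"ry":0,"rz":-0.94,"x":-0.135,"y":0.578,"z":0.16,"hand":0.2},{"rx":0,"ry":0,"rz":-0.94,"x":-0.135,"y":0.578,"z":0.16,"hand":0.2},{"rx":0,"ry":0,"rz":-0.94,"x":-0.135,"y":0.578,"z":0.16,"hand":0.2},{"rx":0,"ry":0,"rz":-0.94,"x":-0.135,"y":0.578,"z":0.1,"hand":0.2},{"rx":0,"ry":0,"rz":-0.94,"x":-0.135,"y":0.578,"z":0,"hand":0.2},{"rx":0,"ry":0,"rz":-0.94,"x":-0.135,"y":0.578,"z":-0.06,"hand":0.2},{"rx":0,"ry":0,"rz":-0.94,"x":-0.135,"y":0.578,"z":-0.1,"hand":0.2},{"rx":0,"ry":0,"rz":-0.94,"x":-0.135,"y":0.578,"z":-0.1,"hand":0.2},{"rx":0,"ry":0,"rz":-0.94,"x":-0.135,"y":0.578,"z":-0.1,"hand":0.2}]'
python3 - <<'E'
from h import *
save(snap("top","top3",(142,200,242,275),8),"top3")
save(snap("side","x",(170,130,370,270),4),"side3")
E
```

```text
time_s: 3.73
tcp_pos: [477.8, -36.8, 113.4]
ee_rot: [3.141, 0.001, 2.745]
wrist_force: [-0.2, 0.0, 0.8]
gripper_width: 0.1
gripper_force: 0.1
time_s: 4.82
tcp_pos: [408.0, 252.5, 60.0]
ee_rot: [-3.136, -0.001, 2.277]
wrist_force: [0.1, -0.4, 0.2]
gripper_width: 51.2
gripper_force: 0.0
```

View pics/top3.png

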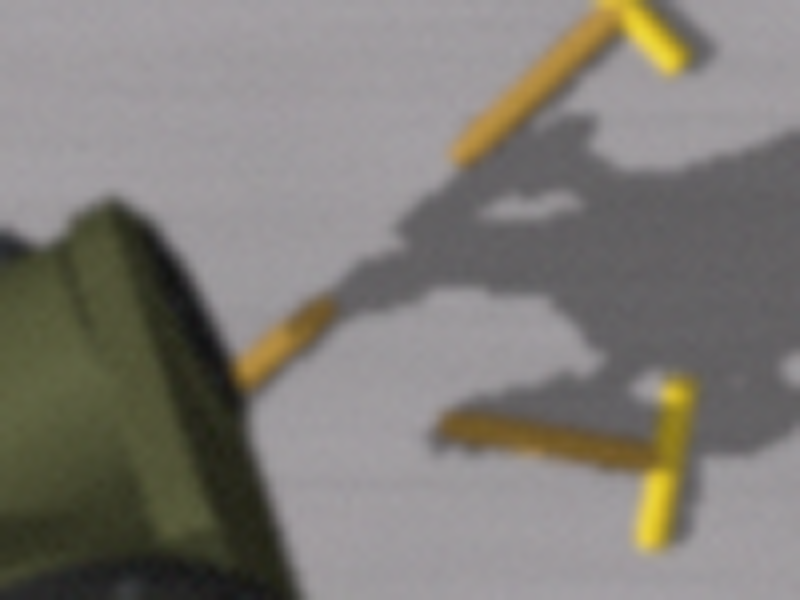

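Nothing has shifted; pin A's nose is still at crop (332,300). I descend and grip.

```bash
python3 -m jog '[{"rx":0,"ry":0,"rz":0,"x":0.002,"y":0,"z":-0.05,"hand":0.2},{"rx":0,"ry":0,"rz":0,"x":0.002,"y":0,"z":-0.08,"hand":0.2},{"rx":0,"ry":0,"rz":0,"x":0.002,"y":0,"z":-0.1,"hand":0.2},{"rx":0,"ry":0,"rz":0,"x":0.002,"y":0,"z":-0.111,"hand":0.2},{"rx":0,"ry":0,"rz":0,"x":0.002,"y":0,"z":-0.111,"hand":0.2},{"rx":0,"ry":0,"rz":0,"x":0.002,"y":0,"z":-0.111,"hand":0.2}]'
python3 - <<'E'
from h import *
save(snap("side","side4",(160,160,260,235),8),"side4")
E
```

```text
time_s: 5.42
tcp_pos: [411.7, 252.3, 8.8]
ee_rot: [3.14, 0.0, 2.274]
wrist_force: [0.2, -0.4, 0.1]
gripper_width: 51.0
gripper_force: 0.0
```

View pics/side4.png

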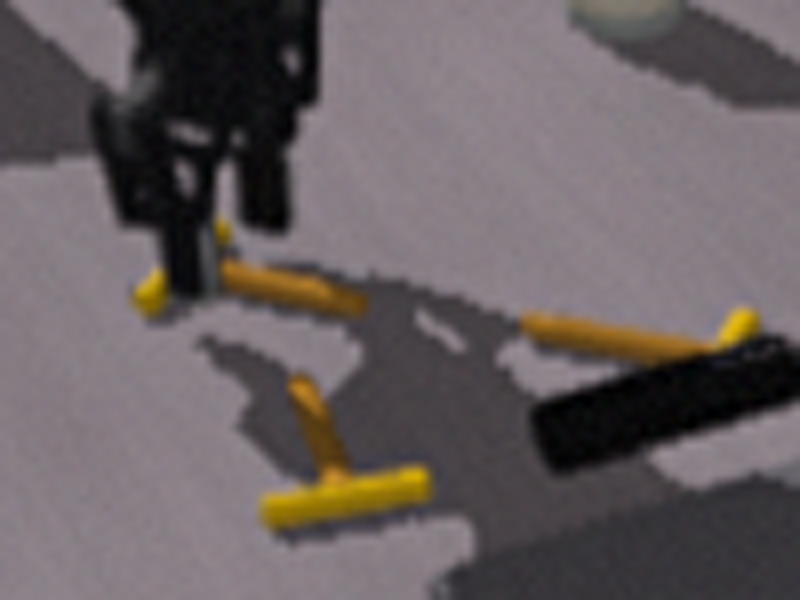

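The fingers straddle the shank next to the bar (crop (190,270)). I lower 5.5 mm and close.

```bash
python3 -m jog '[{"rx":0,"ry":0,"rz":0,"x":0,"y":0,"z":-0.011,"hand":0.2},{"rx":0,"ry":0,"rz":0,"x":0,"y":0,"z":-0.011,"hand":-1},{"rx":0,"ry":0,"rz":0,"x":0,"y":0,"z":-0.011,"hand":-1},{"rx":0,"ry":0,"rz":0,"x":0,"y":0,"z":-0.011,"hand":-1},{"rx":0,"ry":0,"rz":0,"x":0,"y":0,"z":-0.011,"hand":-1},{"rx":0,"ry":0,"rz":0,"x":0,"y":0,"z":-0.011,"hand":-1},{"rx":0,"ry":0,"rz":0,"x":0,"y":0,"z":-0.011,"hand":-1}]'
```

```text
time_s: 6.05
tcp_pos: [411.1, 252.3, 2.6]
ee_rot: [3.141, 0.0, 2.275]
wrist_force: [-1.8, -0.6, 5.7]
gripper_width: 9.2
gripper_force: 58.7
```

```bash
python3 -m jog '[{"rx":0,"ry":0,"rz":0,"x":0,"y":0,"z":0.02,"hand":-1},{"rx":0,"ry":0,"rz":0,"x":0,"y":0,"z":0.06,"hand":-1},{"rx":0,"ry":0,"rz":0,"x":0,"y":0,"z":0.12,"hand":-1},{"rx":0,"ry":0,"rz":0,"x":0,"y":0,"z":0.18,"hand":-1},{"rx":0,"ry":0,"rz":0,"x":0,"y":0,"z":0.24,"hand":-1},{"rx":0,"ry":0,"rz":0,"x":0,"y":0,"z":0.3,"hand":-1},{"rx":0,"ry":0,"rz":0,"x":0,"y":0,"z":0.3,"hand":-1}]'
python3 - <<'E'
from h import *
save(snap("side","side5",(160,110,260,185),8),"side5")
E
```

```text
time_s: 6.63
tcp_pos: [412.8, 253.2, 158.3]
ee_rot: [3.133, 0.002, 2.275]
wrist_force: [1.3, 0.3, 0.1]
gripper_width: 9.4
gripper_force: 58.8
```

View pics/side5.png

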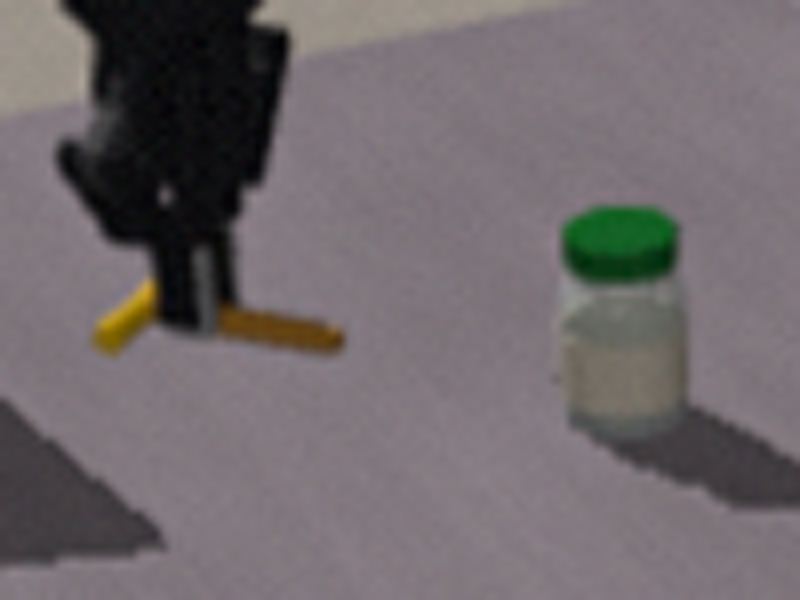

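The pin is held near its bar at crop (190,310), roughly level, with the nose at (340,340). I carry it to a pre-insertion pose on the left side.

```bash
python3 -m jog '[{"rx":0,"ry":0,"rz":-0.2,"x":0.06,"y":-0.08,"z":0.04,"hand":-1},{"rx":0,"ry":0,"rz":-0.45,"x":0.12,"y":-0.15,"z":0.04,"hand":-1},{"rx":0,"ry":0,"rz":-0.7,"x":0.18,"y":-0.22,"z":0.04,"hand":-1},{"rx":0,"ry":0,"rz":-0.95,"x":0.24,"y":-0.3,"z":0.04,"hand":-1},{"rx":0,"ry":0,"rz":-1,"x":0.285,"y":-0.366,"z":0.04,"hand":-1},{"rx":0,"ry":0,"rz":-1,"x":0.285,"y":-0.366,"z":0,"hand":-1},{"rx":0,"ry":0,"rz":-1,"x":0.285,"y":-0.366,"z":0,"hand":-1},{"rx":0,"ry":0,"rz":-1,"x":0.285,"y":-0.366,"z":0,"hand":-1},{"rx":0,"ry":0,"rz":-1,"x":0.285,"y":-0.366,"z":0,"hand":-1}]'
python3 -m jog '[{"rx":0,"ry":0,"rz":-0.2,"x":0,"y":0,"z":0,"hand":-1},{"rx":0,"ry":0,"rz":-0.408,"x":0,"y":0,"z":-0.05,"hand":-1},{"rx":0,"ry":0,"rz":-0.408,"x":0,"y":0,"z":-0.1,"hand":-1},{"rx":0,"ry":0,"rz":-0.408,"x":0,"y":0,"z":-0.12,"hand":-1},{"rx":0,"ry":0,"rz":-0.408,"x":0,"y":0,"z":-0.12,"hand":-1},{"rx":0,"ry":0,"rz":-0.408,"x":0,"y":0,"z":-0.12,"hand":-1},{"rx":0,"ry":0,"rz":-0.408,"x":0,"y":0,"z":-0.12,"hand":-1},{"rx":0,"ry":0,"rz":-0.408,"x":0,"y":0,"z":-0.12,"hand":-1}]'
python3 - <<'E'
from h import *
for c in("top","side"):
  s=snap(c,c+"6",(200,140,300,215) if c=="side" else (180,160,300,250),6);save(s,c+"6")
s=env.read_state();print(s["tcp_pos"],s["ee_rot"],s["joints"])
for c in("top","side"):
  im=np.load(c+"6.npz")["p"]; h=cv2.cvtColor(im,cv2.COLOR_RGB2HSV)
  m=cv2.inRange(h,(22,150,60),(34,255,255)); n,l,st,ce=cv2.connectedComponentsWithStats(m)
  print(c,[(st[i].tolist(),ce[i].round(1).tolist()) for i in range(1,n) if st[i][4]>8])
t=s["tcp_pos"]; print("pred bar",[proj(c,t+[0,20,3.4]) for c in("top6","side6")],"nose",[proj(c,t+[0,-60,3.4]) for c in("top6","side6")])
E
```

```text
time_s: 7.43
tcp_pos: [553.0, 69.6, 151.8]
ee_rot: [-3.14, -0.0, 1.775]
wrist_force: [0.2, 0.8, -0.1]
gripper_width: 9.2
gripper_force: 58.8
time_s: 8.1
tcp_pos: [554.2, 69.5, 93.8]
ee_rot: [3.139, -0.0, 1.571]
wrist_force: [0.4, 0.2, -1.0]
gripper_width: 8.9
gripper_force: 58.8
[553.96633839  69.33989805  93.31833888] [ 3.13999470e+00 -8.40809201e-05  1.57106547e+00] [ 5.89220502e-02  4.68037237e-01  1.63316034e+00 -1.12959349e-05
  1.03879494e+00  5.86586957e-02]
top []
side [([244, 180, 7, 5, 23], [246.8, 182.2]), ([250, 199, 5, 5, 16], [251.9, 200.9]), ([193, 219, 21, 7, 77], [202.8, 221.7])]
pred bar [array([224.1, 195.8]), array([252.4, 181.3])] nose [array([254.8, 195.9]), array([265.9, 194.2])]
```

Run:
```python
from h import *
im=np.load("side6.npz")["p"][176:204,244:282]; h=cv2.cvtColor(im,cv2.COLOR_RGB2HSV)
m=(h[...,1]>120)&(h[...,0]>=8)&(h[...,0]<=34); r=(h[...,1]>150)&((h[...,0]<6)|(h[...,0]>174))
for i in range(m.shape[0]): print(176+i,"".join("#" if a else "R" if b else "k" if v<45 else "." for a,b,v in zip(m[i],r[i],h[i,:,2])))
im=np.load("top6.npz")["p"][180:212,214:284]; h=cv2.cvtColor(im,cv2.COLOR_RGB2HSV)
m=(h[...,1]>110)&(h[...,0]>=8)&(h[...,0]<=34); r=(h[...,1]>130)&((h[...,0]<6)|(h[...,0]>174))
for i in range(m.shape[0]): print(180+i,"".join("#" if a else "R" if b else "k" if v<45 else "." for a,b,v in zip(m[i],r[i],h[i,:,2])))
t=np.array([554,69.4,93.4])
for dz in(0,3.4,7): print(dz,proj("side6",np.array([t+[0,-60,dz],t+[0,-12,dz],t+[0,20,dz]])).tolist())
print(proj("side6",np.array([[531.5,-55,120],[579.5,-55,120],[539.5,-55,107],[571.5,-55,107],[531.5,-19,120],[579.5,-19,120]])).tolist())
print(proj("top6",np.array([[531.5,-19,120],[579.5,-19,120],[531.5,-29,120],[579.5,-55,120]])).tolist())
```

```text
176 ......kkkkk.kkkk..k...................
177 ......kkkk...kkk..k...................
178 ......kkkk...kkk..k...................
179 .......kkk...kkk..k...................
180 ....###kkk...kkk..k...................
181 #######kkk...kkk..k...................
182 #######kkk...##k..k...................
183 #######kkk...###......................
184 ####....kk...###......................
185 .........k...###......................
186 .............####.....................
187 .............#####....................
188 ..............#####...................
189 ................####..................
190 .................####............RRRR.
191 ..................####........RRRRRRR.
192 ..................#####...RRRRRRRR....
193 ....................#.RRRRRRRR........
194 .....................RRRRRR...........
195 .....................RR.............RR
196 ................................RRRRRR
197 ............................RRRRRRRRRR
198 ..........................RRRRRRRRRRRR
199 .......####..............RRRRRRRRRRRRR
200 .......####...............RRRRRRRRRRR#
201 ......#####..........
[... 2120 characters left out ...]
........
207 ......................................................................
208 ......................................................................
209 ......................................................................
210 ...........k.kkkkkkk.kk..kk...........................................
211 .............kk..kkkkkkkkkkkk.........................................
0 [[265.9, 195.3], [257.7, 187.3], [252.4, 182.3]]
3.4 [[265.9, 194.2], [257.7, 186.3], [252.4, 181.3]]
7 [[265.9, 193.1], [257.6, 185.2], [252.4, 180.2]]
[[270.3, 200.3], [286.2, 195.6], [272.9, 203.7], [283.5, 200.6], [263.6, 193.9], [279.3, 189.4]]
[[265.9, 203.6], [265.9, 185.0], [269.8, 203.6], [279.9, 185.0]]
```

Both views match the prediction: the pin axis is 3.4 mm above the TCP, its nose is about 60 mm ahead, and the clevis is near x = 555, y = -37. I raise 3 mm and creep in.

```bash
python3 -m jog '[{"rx":0,"ry":0,"rz":0,"x":0.002,"y":0,"z":0.006,"hand":-1},{"rx":0,"ry":0,"rz":0,"x":0.002,"y":-0.02,"z":0.006,"hand":-1},{"rx":0,"ry":0,"rz":0,"x":0.002,"y":-0.04,"z":0.006,"hand":-1},{"rx":0,"ry":0,"rz":0,"x":0.002,"y":-0.05,"z":0.006,"hand":-1},{"rx":0,"ry":0,"rz":0,"x":0.002,"y":-0.055,"z":0.006,"hand":-1},{"rx":0,"ry":0,"rz":0,"x":0.002,"y":-0.06,"z":0.006,"hand":-1},{"rx":0,"ry":0,"rz":0,"x":0.002,"y":-0.062,"z":0.006,"hand":-1},{"rx":0,"ry":0,"rz":0,"x":0.002,"y":-0.062,"z":0.006,"hand":-1}]'
```

```text
time_s: 8.87
tcp_pos: [554.5, 38.1, 95.2]
ee_rot: [-3.142, -0.0, 1.571]
wrist_force: [-0.8, 1.3, -0.5]
gripper_width: 9.2
gripper_force: 58.8
```

```bash
python3 -m jog '[{"rx":0,"ry":0,"rz":0,"x":0,"y":-0.003,"z":0,"hand":-1},{"rx":0,"ry":0,"rz":0,"x":0,"y":-0.006,"z":0,"hand":-1},{"rx":0,"ry":0,"rz":0,"x":0,"y":-0.006,"z":0,"hand":-1}]'
```

```text
time_s: 9.12
tcp_pos: [554.6, 35.2, 95.3]
ee_rot: [-3.142, -0.0, 1.571]
wrist_force: [0.2, -1.2, -0.7]
gripper_width: 8.9
gripper_force: 58.8
```

```bash
python3 -m jog '[{"rx":0,"ry":0,"rz":0,"x":0,"y":0,"z":0.002,"hand":-1},{"rx":0,"ry":0,"rz":0,"x":0,"y":-0.004,"z":0.002,"hand":-1},{"rx":0,"ry":0,"rz":0,"x":0,"y":-0.008,"z":0.002,"hand":-1},{"rx":0,"ry":0,"rz":0,"x":0,"y":-0.008,"z":0.002,"hand":-1}]'
python3 -m jog '[{"rx":0,"ry":0,"rz":0,"x":0,"y":-0.003,"z":0,"hand":-1},{"rx":0,"ry":0,"rz":0,"x":0,"y":-0.006,"z":0,"hand":-1},{"rx":0,"ry":0,"rz":0,"x":0,"y":-0.006,"z":0,"hand":-1}]'
python3 -m jog '[{"rx":0,"ry":0,"rz":0,"x":0,"y":-0.003,"z":0,"hand":-1},{"rx":0,"ry":0,"rz":0,"x":0,"y":-0.006,"z":0,"hand":-1},{"rx":0,"ry":0,"rz":0,"x":0,"y":-0.006,"z":0,"hand":-1}]'
```

```text
time_s: 9.45
tcp_pos: [554.6, 30.9, 96.3]
ee_rot: [3.142, 0.0, 1.571]
wrist_force: [0.0, -0.5, -1.1]
gripper_width: 9.1
gripper_force: 58.8
time_s: 9.7
tcp_pos: [554.5, 29.2, 96.3]
ee_rot: [3.142, -0.002, 1.571]
wrist_force: [0.3, 9.1, 0.4]
gripper_width: 9.4
gripper_force: 58.8
time_s: 9.95
tcp_pos: [554.5, 28.3, 96.3]
ee_rot: [3.141, -0.005, 1.571]
wrist_force: [-0.2, 25.2, 0.9]
gripper_width: 8.8
gripper_force: 58.8
```

```bash
python3 -m jog '[{"rx":0,"ry":0,"rz":0,"x":0,"y":0.012,"z":0,"hand":-1},{"rx":0,"ry":0,"rz":0,"x":0.006,"y":0.012,"z":0,"hand":-1},{"rx":0,"ry":0,"rz":0,"x":0.006,"y":0.007,"z":0,"hand":-1},{"rx":0,"ry":0,"rz":0,"x":0.006,"y":0.004,"z":0,"hand":-1},{"rx":0,"ry":0,"rz":0,"x":0.006,"y":0.004,"z":0,"hand":-1}]'
```

```text
time_s: 10.37
tcp_pos: [557.6, 26.4, 96.2]
ee_rot: [-3.141, 0.0, 1.57]
wrist_force: [0.3, -0.5, -1.1]
gripper_width: 9.1
gripper_force: 58.7
```

It went in at x = 557.6: no force, past the earlier stop. I continue in small steps.

```bash
python3 -m jog '[{"rx":0,"ry":0,"rz":0,"x":0,"y":-0.003,"z":0,"hand":-1},{"rx":0,"ry":0,"rz":0,"x":0,"y":-0.006,"z":0,"hand":-1},{"rx":0,"ry":0,"rz":0,"x":0,"y":-0.006,"z":0,"hand":-1}]'
python3 -m jog '[{"rx":0,"ry":0,"rz":0,"x":0,"y":-0.003,"z":0,"hand":-1},{"rx":0,"ry":0,"rz":0,"x":0,"y":-0.006,"z":0,"hand":-1},{"rx":0,"ry":0,"rz":0,"x":0,"y":-0.006,"z":0,"hand":-1}]'
```

```text
time_s: 10.62
tcp_pos: [557.5, 23.8, 96.3]
ee_rot: [3.142, 0.0, 1.57]
wrist_force: [0.4, -0.0, -0.8]
gripper_width: 9.4
gripper_force: 58.7
time_s: 10.87
tcp_pos: [557.6, 21.0, 96.3]
ee_rot: [3.141, -0.0, 1.571]
wrist_force: [0.3, -0.8, -1.3]
gripper_width: 9.6
gripper_force: 58.7
```

```bash
python3 -m jog '[{"rx":0,"ry":0,"rz":0,"x":0,"y":-0.003,"z":0,"hand":-1},{"rx":0,"ry":0,"rz":0,"x":0,"y":-0.006,"z":0,"hand":-1},{"rx":0,"ry":0,"rz":0,"x":0,"y":-0.006,"z":0,"hand":-1}]'
python3 -m jog '[{"rx":0,"ry":0,"rz":0,"x":0,"y":-0.003,"z":0,"hand":-1},{"rx":0,"ry":0,"rz":0,"x":0,"y":-0.006,"z":0,"hand":-1},{"rx":0,"ry":0,"rz":0,"x":0,"y":-0.006,"z":0,"hand":-1}]'
```

```text
time_s: 11.12
tcp_pos: [557.7, 18.1, 96.4]
ee_rot: [3.141, -0.0, 1.571]
wrist_force: [2.1, 0.7, -0.1]
gripper_width: 8.8
gripper_force: 58.8
time_s: 11.37
tcp_pos: [557.8, 15.0, 96.4]
ee_rot: [3.141, 0.0, 1.571]
wrist_force: [2.5, 0.5, 0.6]
gripper_width: 9.2
gripper_force: 58.8
```

```bash
python3 -m jog '[{"rx":0,"ry":0,"rz":0,"x":0.001,"y":-0.003,"z":0,"hand":-1},{"rx":0,"ry":0,"rz":0,"x":0.001,"y":-0.006,"z":0,"hand":-1},{"rx":0,"ry":0,"rz":0,"x":0.001,"y":-0.006,"z":0,"hand":-1}]'
python3 -m jog '[{"rx":0,"ry":0,"rz":0,"x":0,"y":-0.004,"z":0,"hand":-1},{"rx":0,"ry":0,"rz":0,"x":0,"y":-0.008,"z":0,"hand":-1},{"rx":0,"ry":0,"rz":0,"x":0,"y":-0.008,"z":0,"hand":-1}]'
```

```text
time_s: 11.62
tcp_pos: [558.0, 12.0, 96.2]
ee_rot: [-3.141, 0.0, 1.571]
wrist_force: [1.0, -0.5, -0.7]
gripper_width: 9.3
gripper_force: 58.8
time_s: 11.87
tcp_pos: [558.0, 7.9, 96.3]
ee_rot: [-3.142, 0.0, 1.571]
wrist_force: [1.7, -0.9, -1.1]
gripper_width: 9.3
gripper_force: 58.8
```

```bash
python3 -m jog '[{"rx":0,"ry":0,"rz":0,"x":0,"y":-0.004,"z":0,"hand":-1},{"rx":0,"ry":0,"rz":0,"x":0,"y":-0.008,"z":0,"hand":-1},{"rx":0,"ry":0,"rz":0,"x":0,"y":-0.008,"z":0,"hand":-1}]'
python3 -m jog '[{"rx":0,"ry":0,"rz":0,"x":0,"y":-0.004,"z":0,"hand":-1},{"rx":0,"ry":0,"rz":0,"x":0,"y":-0.008,"z":0,"hand":-1},{"rx":0,"ry":0,"rz":0,"x":0,"y":-0.008,"z":0,"hand":-1}]'
```

```text
time_s: 12.12
tcp_pos: [558.1, 3.9, 96.3]
ee_rot: [3.142, 0.0, 1.571]
wrist_force: [0.5, -0.8, 0.4]
gripper_width: 9.2
gripper_force: 58.8
time_s: 12.37
tcp_pos: [558.1, -0.1, 96.3]
ee_rot: [3.142, 0.0, 1.571]
wrist_force: [1.1, -0.9, -1.7]
gripper_width: 9.3
gripper_force: 58.8
```

```bash
python3 -m jog '[{"rx":0,"ry":0,"rz":0,"x":0,"y":-0.004,"z":0,"hand":-1},{"rx":0,"ry":0,"rz":0,"x":0,"y":-0.006,"z":0,"hand":-1},{"rx":0,"ry":0,"rz":0,"x":0,"y":-0.006,"z":0,"hand":-1}]'
```

```text
time_s: 12.62
tcp_pos: [558.1, -3.0, 96.3]
ee_rot: [3.142, 0.0, 1.571]
wrist_force: [1.9, -0.3, 0.6]
gripper_width: 9.1
gripper_force: 58.8
```

Nose is through both cheeks. I release, lift, go behind the crossbar and push it home.

```bash
python3 -m jog '[{"rx":0,"ry":0,"rz":0,"x":0,"y":0,"z":0,"hand":-0.4},{"rx":0,"ry":0,"rz":0,"x":0,"y":0,"z":0,"hand":-0.2},{"rx":0,"ry":0,"rz":0,"x":0,"y":0,"z":0,"hand":-0.2},{"rx":0,"ry":0,"rz":0,"x":0,"y":0,"z":0.03,"hand":-0.2},{"rx":0,"ry":0,"rz":0,"x":0,"y":0,"z":0.08,"hand":-0.2},{"rx":0,"ry":0,"rz":0,"x":0,"y":0,"z":0.1,"hand":-0.2},{"rx":0,"ry":0,"rz":0,"x":0,"y":0.06,"z":0.1,"hand":-1},{"rx":0,"ry":0,"rz":0,"x":0,"y":0.11,"z":0.1,"hand":-1},{"rx":0,"ry":0,"rz":0,"x":0,"y":0.11,"z":0.1,"hand":-1},{"rx":0,"ry":0,"rz":0,"x":0,"y":0.11,"z":0.04,"hand":-1},{"rx":0,"ry":0,"rz":0,"x":0,"y":0.11,"z":-0.006,"hand":-1},{"rx":0,"ry":0,"rz":0,"x":0,"y":0.11,"z":-0.006,"hand":-1},{"rx":0,"ry":0,"rz":0,"x":0,"y":0.11,"z":-0.006,"hand":-1}]'
python3 - <<'E'
from h import *
P=snap("side","s8",(200,130,340,235),6);save(P,"s8")
Q=snap("top","t8");save(Q,"t8")
a=P["pixels"][172:218,225:300,::-1];b=Q["pixels"][172:216,205:290,::-1]
f=lambda i:cv2.resize(i,(int(i.shape[1]*298/i.shape[0]),298),interpolation=cv2.INTER_CUBIC)
a,b=f(a),f(b);w=max(a.shape[1],b.shape[1])
c=np.vstack([cv2.copyMakeBorder(i,0,0,0,w-i.shape[1],0) for i in(a,b)]);cv2.imwrite("pics/c8.png",c);print(c.shape)
E
```

```text
time_s: 13.7
tcp_pos: [557.6, 52.1, 92.8]
ee_rot: [-3.139, 0.0, 1.571]
wrist_force: [0.8, -0.7, 1.1]
gripper_width: -0.4
gripper_force: 0.0
(596, 575, 3)
```

View pics/c8.png

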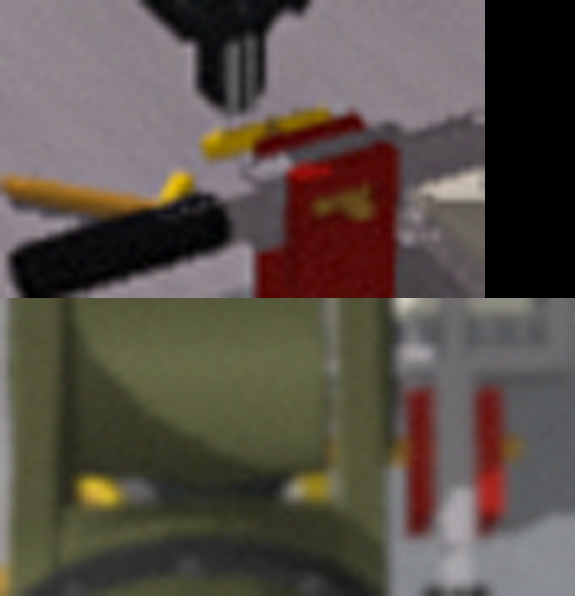

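The pin is through both cheeks: brass shows right of the clevis at (512,447), and the bar at (265,130) lies level ahead of the fingers. I push gently.

```bash
python3 -m jog '[{"rx":0,"ry":0,"rz":0,"x":0,"y":-0.02,"z":0,"hand":-1},{"rx":0,"ry":0,"rz":0,"x":0,"y":-0.03,"z":0,"hand":-1},{"rx":0,"ry":0,"rz":0,"x":0,"y":-0.036,"z":0,"hand":-1},{"rx":0,"ry":0,"rz":0,"x":0,"y":-0.042,"z":0,"hand":-1},{"rx":0,"ry":0,"rz":0,"x":0,"y":-0.042,"z":0,"hand":-1}]'
python3 -m jog '[{"rx":0,"ry":0,"rz":0,"x":0,"y":-0.004,"z":0,"hand":-1},{"rx":0,"ry":0,"rz":0,"x":0,"y":-0.008,"z":0,"hand":-1},{"rx":0,"ry":0,"rz":0,"x":0,"y":-0.01,"z":0,"hand":-1}]'
python3 -m jog '[{"rx":0,"ry":0,"rz":0,"x":0,"y":-0.004,"z":0,"hand":-1},{"rx":0,"ry":0,"rz":0,"x":0,"y":-0.008,"z":0,"hand":-1},{"rx":0,"ry":0,"rz":0,"x":0,"y":-0.01,"z":0,"hand":-1}]'
```

```text
time_s: 14.22
tcp_pos: [558.5, 30.9, 94.2]
ee_rot: [3.14, -0.001, 1.57]
wrist_force: [-1.0, 1.6, 3.0]
gripper_width: -0.0
gripper_force: 1.3
time_s: 14.47
tcp_pos: [558.5, 27.1, 94.2]
ee_rot: [3.14, -0.002, 1.571]
wrist_force: [0.3, 13.7, 7.0]
gripper_width: 0.2
gripper_force: 7.0
time_s: 14.72
tcp_pos: [558.7, 22.5, 94.4]
ee_rot: [3.139, -0.002, 1.571]
wrist_force: [-0.6, 16.6, 7.1]
gripper_width: -0.4
gripper_force: 8.8
```

```bash
python3 -m jog '[{"rx":0,"ry":0,"rz":0,"x":0,"y":-0.004,"z":0,"hand":-1},{"rx":0,"ry":0,"rz":0,"x":0,"y":-0.008,"z":0,"hand":-1},{"rx":0,"ry":0,"rz":0,"x":0,"y":-0.01,"z":0,"hand":-1}]'
python3 -m jog '[{"rx":0,"ry":0,"rz":0,"x":0,"y":-0.004,"z":0,"hand":-1},{"rx":0,"ry":0,"rz":0,"x":0,"y":-0.008,"z":0,"hand":-1},{"rx":0,"ry":0,"rz":0,"x":0,"y":-0.008,"z":0,"hand":-1}]'
```

```text
time_s: 14.97
tcp_pos: [558.8, 17.8, 94.7]
ee_rot: [3.139, -0.003, 1.571]
wrist_force: [-0.7, 18.1, 10.1]
gripper_width: 0.2
gripper_force: 9.7
time_s: 15.22
tcp_pos: [559.0, 13.4, 95.0]
ee_rot: [3.138, -0.002, 1.571]
wrist_force: [-0.4, 10.7, 11.4]
gripper_width: 0.3
gripper_force: 6.5
```

The tip is riding up on the bar. I back off, lower 8 mm and push again.

```bash
python3 -m jog '[{"rx":0,"ry":0,"rz":0,"x":-0.002,"y":0.024,"z":0,"hand":-1},{"rx":0,"ry":0,"rz":0,"x":-0.002,"y":0.024,"z":-0.014,"hand":-1},{"rx":0,"ry":0,"rz":0,"x":-0.002,"y":0.024,"z":-0.014,"hand":-1},{"rx":0,"ry":0,"rz":0,"x":-0.002,"y":0.014,"z":-0.014,"hand":-1},{"rx":0,"ry":0,"rz":0,"x":-0.002,"y":0.008,"z":-0.014,"hand":-1},{"rx":0,"ry":0,"rz":0,"x":-0.002,"y":0.004,"z":-0.014,"hand":-1}]'
python3 -m jog '[{"rx":0,"ry":0,"rz":0,"x":0,"y":-0.004,"z":0,"hand":-1},{"rx":0,"ry":0,"rz":0,"x":0,"y":-0.008,"z":0,"hand":-1}]'
```

```text
time_s: 15.72
tcp_pos: [557.1, 13.4, 86.3]
ee_rot: [-3.141, 0.0, 1.57]
wrist_force: [0.3, 0.9, -0.0]
gripper_width: -0.2
gripper_force: 0.4
time_s: 15.88
tcp_pos: [557.1, 9.8, 86.4]
ee_rot: [3.141, -0.0, 1.57]
wrist_force: [-0.1, 0.7, -0.3]
gripper_width: 0.3
gripper_force: 0.5
```

```bash
python3 -m jog '[{"rx":0,"ry":0,"rz":0,"x":0,"y":-0.004,"z":0,"hand":-1},{"rx":0,"ry":0,"rz":0,"x":0,"y":-0.006,"z":0,"hand":-1},{"rx":0,"ry":0,"rz":0,"x":0,"y":-0.006,"z":0,"hand":-1}]'
```

```text
time_s: 16.13
tcp_pos: [557.0, 7.3, 86.3]
ee_rot: [3.142, -0.0, 1.571]
wrist_force: [0.7, 2.8, 0.3]
gripper_width: 0.2
gripper_force: 1.0
```

```bash
python3 -m jog '[{"rx":0,"ry":0,"rz":0,"x":0,"y":-0.003,"z":0,"hand":-1},{"rx":0,"ry":0,"rz":0,"x":0,"y":-0.006,"z":0,"hand":-1},{"rx":0,"ry":0,"rz":0,"x":0,"y":-0.006,"z":0,"hand":-1}]'
python3 -m jog '[{"rx":0,"ry":0,"rz":0,"x":0,"y":-0.003,"z":0,"hand":-1},{"rx":0,"ry":0,"rz":0,"x":0,"y":-0.004,"z":0,"hand":-1},{"rx":0,"ry":0,"rz":0,"x":0,"y":-0.004,"z":0,"hand":-1}]'
```

```text
time_s: 16.38
tcp_pos: [557.0, 6.7, 86.3]
ee_rot: [-3.142, -0.004, 1.571]
wrist_force: [1.3, 21.5, 1.7]
gripper_width: -0.5
gripper_force: 10.7
time_s: 16.63
tcp_pos: [557.0, 6.4, 86.4]
ee_rot: [-3.142, -0.006, 1.572]
wrist_force: [0.3, 35.1, 1.6]
gripper_width: -0.1
gripper_force: 17.4
```

A firm stop at y = 6.4, where home was expected. I retract and check the seating numerically from the images.

```bash
python3 -m jog '[{"rx":0,"ry":0,"rz":0,"x":0,"y":0.02,"z":0,"hand":-1},{"rx":0,"ry":0,"rz":0,"x":0,"y":0.08,"z":0,"hand":-1},{"rx":0,"ry":0,"rz":0,"x":0,"y":0.12,"z":0.08,"hand":-1},{"rx":0,"ry":0,"rz":0,"x":-0.1,"y":0.3,"z":0.24,"hand":-1},{"rx":0,"ry":0,"rz":0,"x":-0.2,"y":0.5,"z":0.24,"hand":-1},{"rx":0,"ry":0,"rz":0,"x":-0.3,"y":0.6,"z":0.24,"hand":-1},{"rx":0,"ry":0,"rz":0,"x":-0.3,"y":0.6,"z":0.24,"hand":-1},{"rx":0,"ry":0,"rz":0,"x":-0.3,"y":0.6,"z":0.24,"hand":-1},{"rx":0,"ry":0,"rz":0,"x":-0.3,"y":0.6,"z":0.24,"hand":-1},{"rx":0,"ry":0,"rz":0,"x":-0.3,"y":0.6,"z":0.24,"hand":-1},{"rx":0,"ry":0,"rz":0,"x":-0.3,"y":0.6,"z":0.24,"hand":-1},{"rx":0,"ry":0,"rz":0,"x":-0.3,"y":0.6,"z":0.24,"hand":-1}]'
python3 - <<'E'
from h import *
def show(c,n,u0,u1,v0,v1):
  s=snap(c,n);save(s,n); im=s["pixels"][v0:v1,u0:u1]; h=cv2.cvtColor(im,cv2.COLOR_RGB2HSV)
  m=(h[...,1]>100)&(h[...,0]>=8)&(h[...,0]<=34); r=(h[...,1]>130)&((h[...,0]<6)|(h[...,0]>174))
  print("     ",u0)
  for i in range(m.shape[0]): print(v0+i,"".join("Y" if a and x>=22 else "#" if a else "R" if b else "k" if v<45 else "." for a,b,x,v in zip(m[i],r[i],h[i,:,0],h[i,:,2])))
show("top","t9",245,300,182,210); show("side","s9",250,300,176,216)
C=np.array([557,-37,100.])
for n in("t9","s9"): print("home bar ctr/ends, nose:",proj(n,np.array([C+[0,24,0],C+[-30,24,0],C+[30,24,0],C+[0,-56,0]])).tolist())
for n in("t9","s9"): print("axis bar +5mm:",proj(n,C+[0,29,0]), "nose -5:",proj(n,C+[0,-51,0]))
E
```

```text
time_s: 17.63
tcp_pos: [406.0, 304.0, 207.0]
ee_rot: [3.14, -0.001, 1.574]
wrist_force: [-0.1, -0.8, -0.8]
gripper_width: -0.3
gripper_force: 0.0
      245
182 .......................................................
183 ................YYY....................................
184 ...............YYYYY...................................
185 ...............YYYYY#R..........R......................
186 ...............YYYYY#RRR.......RRR.....................
187 ...............YYYYY#RRR.......RRR.....................
188 ...............YYYYY#RRR.......RRR.....................
189 ...............YYYYY#RRR.......RRR.....................
190 ...............YYYYY#RRR.......RRR.....................
191 ...............YYYYY#RRR.......RRR.....................
192 ...............YYYY##RRR.......RRR#############........
193 ................YYY##RRR.......RRR##############.......
194 ...............YYYY##RRR.......RR.##############.......
195 ................YYY##RRR.......RRR#############........
196 ................YYYY#RRR.......RRR.....................
197 ...............YYYYY#RRR.......RRR......
[... 2529 characters left out ...]
RRRRRRRRRRRR#######............
209 kkkkkkkkkk.........RRRRRRRRRRRRR######............
210 kk#kkkkk.........RRRRRRRRRRRRRRRR.####............
211 kkkkk..........RRRRRRRRRRRRRRRRRRRR###............
212 kk.............RRRRRRRRRRRRRRRRRRRRR..............
213 ...............RRRRRRRRRRRRRRRRRRRRR..............
214 ...............RRRRRRRRRRRRRRRRRRRRR..............
215 ...............RRRRRRRRRRRRRRRRRRRRR..............
home bar ctr/ends, nose: [[263.4, 194.6], [263.4, 206.1], [263.4, 183.1], [294.2, 194.6]]
home bar ctr/ends, nose: [[270.8, 196.8], [261.1, 199.6], [280.4, 194.0], [286.1, 211.3]]
axis bar +5mm: [261.5 194.6] nose -5: [292.2 194.6]
axis bar +5mm: [269.9 195.9] nose -5: [285.1 210.3]
```

```bash
python3 -c "
from workcell import env
print(env.job_done())"
```

```text
the job is handed in; nothing more can be done
None
```

The job is handed in at about 18 s, verdict not shown: the press arm is level, the leftmost lock pin is through both cheeks and the tongue with its crossbar against the left cheek (within about 1.5 mm by image), everything is released, and the robot never went near the beaker, bowl or jar.

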